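# Feed two petri dishes through a gate

## Robot

A 7-joint arm with a two-finger parallel gripper is mounted at the origin on a cart in front of the work surface, level with it; the furniture and walls round the work are solid. World frame = base frame: x ahead of the robot, y to its left, z up, the work surface at z = 0. Lengths are in m, angles in rad, forces in N, time in s.
With the tool pointing down it reaches from about 0.425 to 0.95 m from the base axis. Payload 4.7 kg.
Tool frame: the origin (TCP) lies on the centre line of the jaws, within the pads' length; the fingertips stand robot.nose_length ahead of it and the grasp point (between the pads) lies 8 mm behind it (robot.nose_length is the distance from the TCP to the fingertips, in m); z points along the fingers, x is the direction in which the jaws open and shut, and the axes are right-handed (so a half turn about z gives the same grasp; the last joint's range is limited). The gripper opens to 85 mm and grips with 20 to 120 N. Pads are 22 mm wide; open, the fingers measure 114 mm over their backs; the gripper's body (76 mm by 85 mm) begins 54 mm behind the grasp point. The pads swing forward as they close: fully open they stand 13 mm farther back than shut.
Start: joints at [-1.15, 0.469, -0.049, 1.532, 0.024, 1.141, -0.082], TCP at [0.293, 0.608, 0.242] pointing down, gripper open.
Joint ranges: [-2.59, 2.59], [-0.33, 1.99], [-1.39, 1.29], [0.1, 2.45], [-1.04, 4.18], [0.21, 1.99], [-2.66, 2.66]. Speed limits (rad/s): [2.57, 2.57, 3.14, 3.14, 3.14, 3.14, 3.14].

## Interface

Orientations are given as [roll, pitch, yaw] about the fixed x, y, z axes, in that order (R = Rz(yaw) Ry(pitch) Rx(roll)).
In Python, from plant import robot gives the robot as it stands. Calls block until the motion is done:
- robot.goto(position, orientation): joint-space move of the TCP to a pose.
- robot.move_straight(position, vel=0.15, attitude=None, contact_N=None): straight line of the TCP; attitude=None keeps the orientation; vel is the mean speed in m/s. With contact_N (N) it stops when the force on the tool has changed by that much, and returns True; else False.
- robot.move_joints(angles): joint-space move.
- robot.grip(opening, strength=None): opening from 0.0 (shut) to 1.0 (fully open); strength is the grip in N (None keeps the last); returns when the fingers have stopped.
- robot.sleep(seconds).
- robot.inverse_kinematics(position, orientation): joint angles nearest the present ones, or None.
- robot.sense(): the state.
- robot.grab_frame(name): name is "scene" or "top" or "wrist"; returns a dict with "image" (384x512x3 uint8, red, green, blue), "range_z" (384x512 float32, m along the optical axis (not along the pixel's ray), 0 where there is no reading), "fx", "fy", "cx", "cy" (pixels), "dist_coeffs" ([k1, k2, p1, p2, k3] as OpenCV has them; the pictures are not rectified), "R" (3x3) and "t" (3): a world point X has camera coordinates R X + t. Camera axes: x right, y down, z forward; pixel columns grow to the right and rows downward; lengths in m; the calibration is good to about 2 mm. A picture is of the moment at which its call begins.
A pose or a line that the arm cannot do raises robot.IKError and nothing moves.
- robot.close_job(): hands the job in, once; it reports no verdict.
The state is a dict: "t": time; "joint_pos": joint angles; "joint_velocities": joint speeds; "effort": joint torques, N m; "tcp_pos": TCP position; "tcp_rot": TCP orientation; "wrist_force": force on the tool from outside, world axes, zero at the start; "torque": the same for the moment, N m; "opening": opening from 0.0 (shut) to 1.0 (fully open).
Only numpy, scipy, OpenCV 4.12 (cv2) and the standard library are available. Lean on these libraries where they do the work, as an engineer would, in place of code of your own. Each camera call takes 0.05 s, during which the arm holds its last target. There are 200 camera calls.

## Task

With the fingertips, gently push the two cream-coloured petri dishes across the blue loading tray, one at a time, through the gate between the orange posts, until both lie flat in the slot, wholly past the gate; keep the second dish clear in front of the gate until the first is wholly inside. Only slide the dishes, never lift or carry them, and leave the pink dish and everything else where it stands.

Things in the scene. Friction and masses are not known exactly. Their poses are not given: they have to be found in the camera images.
- tray: blue loading tray fixed to the worktop: flat plate, 6 mm thick, its top 6 mm above the worktop. Origin on the plate's top midway between the two orange gate posts; +x is the feed direction (through the gate into the slot), z up. Apron without a rim: x -210 to 0 mm, y -112 to +112 mm. Posts 10 mm thick, 22 mm tall, 62 mm clear between them. The dishes lie at x below -80 mm at the start.
- funnel (a point): point on the apron at tray x = -45, y = 0, on the plate's top, midway between the outer ends of two straight aluminium funnel jaws, 6 mm thick, 12 mm high, that run from the posts back and outwards at 45 degrees to about x = -45, y = +-80 mm in the tray's frame
- slot (a point): middle of the slot's floor, at tray x = 71, y = 0. Slot: tray x 0 to 142 mm, y -31 to +31 mm, with side walls and an end stop 12 mm high, open at the top. It takes two dishes in line; the second pushes the first further along
- dish_a: cream-coloured petri dish with its lid on, loose, a flat disc 53 mm across and 15 mm high (its clear lid looks up to 56 mm across), about 50 g, lying on the tray's apron; origin at the centre of its underside, z up
- dish_b: the other cream-coloured petri dish with its lid on, loose, a flat disc 53 mm across and 15 mm high (its clear lid looks up to 56 mm across), about 50 g, lying on the tray's apron; origin at the centre of its underside, z up
- dish_pink: pink (must stay where it is) petri dish with its lid on, loose, a flat disc 53 mm across and 15 mm high (its clear lid looks up to 56 mm across), about 50 g, lying on the tray's apron; origin at the centre of its underside, z up
- tube_blue: blue-capped sample tube standing upright on the worktop by the far side of the slot, 12 mm across, 41 mm tall, loose, to be left alone; origin at the centre of its underside, z up
- timer: white bench timer lying flat, 68x62x19 mm, loose, to be left alone; origin at the centre of its underside, z up
- marker: black marker pen lying flat, 132 mm long, 13 mm thick, loose, to be left alone; origin at the centre of its underside, z up
- computer_mouse: black computer mouse, 110x62x40 mm, loose, to be left alone; origin at the centre of its underside, z up
- bottle_brown: small brown bottle with a black cap, 44 mm across, 88 mm tall, loose, to be left alone; origin at the centre of its underside, z up
- bottle_blue: white bottle with a blue cap, 50 mm across, 115 mm tall, loose, to be left alone; origin at the centre of its underside, z up
There are look-alikes about, which are no part of the job. What is shaped like the dish_a but black or purple is not meant.

How it is judged:
On the way, in this order (a step that is already met when the one before it is completed fails the run):
1. one cream dish is wholly inside the slot while the other is still clear in front of the gate (((x of dish_a in the frame of tray between 0.024 and 0.135 m and y of dish_a in the frame of tray between -0.012 and 0.012 m and z of dish_a in the frame of tray between -0.003 and 0.004 m and x of dish_b in the frame of tray below -0.033 m) or (x of dish_b in the frame of tray between 0.024 and 0.135 m and y of dish_b in the frame of tray between -0.012 and 0.012 m and z of dish_b in the frame of tray between -0.003 and 0.004 m and x of dish_a in the frame of tray below -0.033 m))), for 0.2 s.
2. both cream dishes are wholly inside the slot (x of dish_a in the frame of tray between 0.024 and 0.135 m and y of dish_a in the frame of tray between -0.012 and 0.012 m and z of dish_a in the frame of tray between -0.003 and 0.004 m and x of dish_b in the frame of tray between 0.024 and 0.135 m and y of dish_b in the frame of tray between -0.012 and 0.012 m and z of dish_b in the frame of tray between -0.003 and 0.004 m), for 0.2 s.
At the end, for the whole second after the job is handed in: both cream dishes lie flat and at rest in the slot, each centre at least 24 mm past the gate line (so wholly past it, give or take 3 mm) and within 12 mm of the slot's middle line; the pink dish is within 15 mm and every other bystander within 20 mm of where it stood (all of step 2 and linear speed of each of dish_a, dish_b below 0.01 m/s and angle between each of dish_a, dish_b's own z axis and vertical below 0.1 rad and distance of dish_pink from where it was at the start of the episode below 0.015 m and distance of each of tube_blue, timer, marker, computer_mouse, bottle_brown, bottle_blue from where it was at the start of the episode below 0.02 m); the robot touches nothing.
It fails at once if a dish is lifted more than 10 mm off the tray or tipped over (height (world z) of any of dish_a, dish_b, dish_pink above 0.016 m or angle between any of dish_a, dish_b, dish_pink's own z axis and vertical above 0.35 rad).
It fails at once if a dish is pressed harder than 20 N (contact force between the fingers and dish_a above 20 N or contact force between the fingers and dish_b above 20 N or contact force between the fingers and dish_pink above 20 N).
It fails at once if the pink dish is moved more than 15 mm, or another bystander more than 20 mm (distance of dish_pink from where it was at the start of the episode above 0.015 m or distance of any of tube_blue, timer, marker, computer_mouse, bottle_brown, bottle_blue from where it was at the start of the episode above 0.02 m).
It also fails if it takes over 61 s, if anything falls off the work surface, if the arm or the gripper's body presses on something with over 40 N, if the wrist force passes 120 N, or if a joint passes its speed limit or range.

## Working session

There is one attempt and no reset: what is moved stays moved. The work goes in short steps, each a Python script; the robot and the scene stay as the last script left them, time stands still between calls to the robot, and variables do not carry over. Pictures are saved under pics/ and viewed, about 8 in all and at most 12, crops included, and the job is handed in when it is done.

```bash
ls; mkdir -p pics
python3 - <<'E'
from plant import robot
import cv2,numpy as np
s=robot.sense();print(s['t'],s['tcp_pos'],s['tcp_rot'],robot.nose_length)
for n in ['top','scene']:
    f=robot.grab_frame(n);np.save(f'{n}.npy',f,allow_pickle=True)
    print(n,f['fx'],f['cx'],f['cy'],f['dist_coeffs'],(-f['R'].T@f['t']))
    cv2.imwrite(f'pics/{n}0.png',cv2.resize(f['image'][:,:,::-1],(800,600),interpolation=cv2.INTER_CUBIC))
E
```

```text
pics
0.0 [0.2932255  0.60735445 0.2412588 ] [3.14149378e+00 1.95264500e-03 1.12105221e+00] 0.011
top 491.13355561218236 249.79365162607928 193.79833824959337 [0.02925286 0.         0.         0.         0.        ] [-0.05497862 -0.20261145  1.38731216]
scene 440.74285710609166 253.68505094776796 187.1525900455711 [-0.06430334  0.          0.          0.          0.        ] [-0.86983221 -0.44242455  0.74254726]
```

View pics/top0.png

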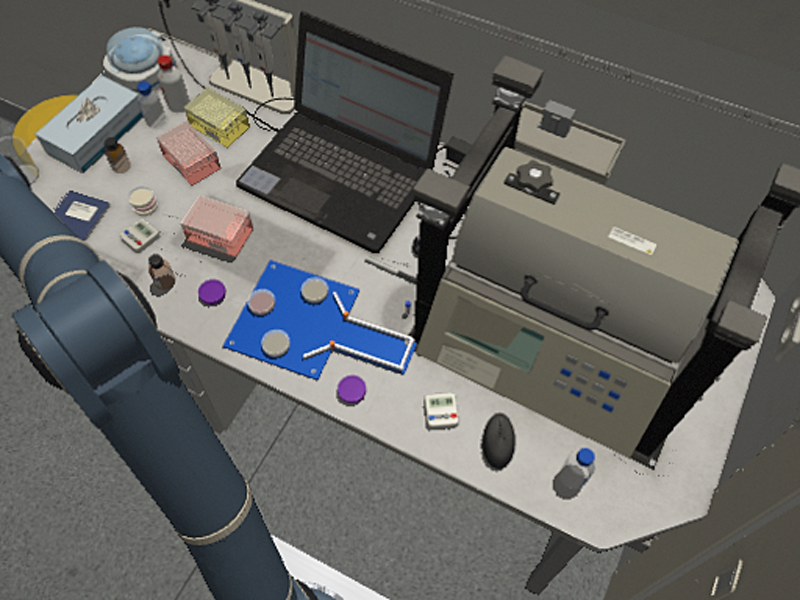

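View pics/scene0.png

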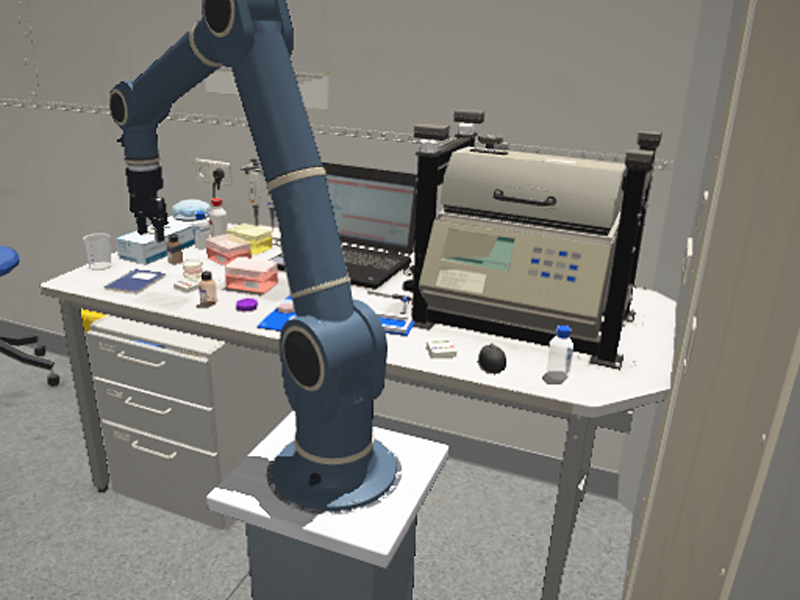

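Top view: cream dishes look to be at (313,290) and (275,343), pinkish one at (261,301). Gate posts are at (346,316) and (332,345); the purple dishes off the tray are look-alikes. I'll confirm with a crop and measure.

```bash
cat > h.py <<'E'
import cv2,numpy as np
def ray(f,uv,z):
    K=np.array([[f['fx'],0,f['cx']],[0,f['fy'],f['cy']],[0,0,1]])
    n=cv2.undistortPoints(np.array(uv,float).reshape(-1,1,2),K,np.array(f['dist_coeffs'],float)).reshape(-1,2)
    d=np.c_[n,np.ones(len(n))]@f['R']; c=-f['R'].T@f['t']
    return (c+d*((z-c[2])/d[:,2])[:,None])
def blobs(m,amin):
    n,l,s,c=cv2.connectedComponentsWithStats(m.astype(np.uint8))
    return [(c[i],s[i],l==i) for i in range(1,n) if s[i][4]>=amin]
E
python3 - <<'E'
from h import *
f=np.load('top.npy',allow_pickle=True).item();im=f['image']
cv2.imwrite('pics/crop1.png',cv2.resize(im[155:265,135:275,::-1],None,fx=5.5,fy=5.4,interpolation=cv2.INTER_CUBIC))
hsv=cv2.cvtColor(im,cv2.COLOR_RGB2HSV);H,S,V=cv2.split(hsv)
roi=np.zeros(H.shape,bool);roi[160:250,140:270]=1
org=(H<12)&(S>150)&(V>110)&roi
for c,s,m in blobs(org,2): print('orange',c,s[4],ray(f,[c],.028)[0])
blue=(H>100)&(H<125)&(S>150)&roi
b=max(blobs(blue,50),key=lambda q:q[1][4]);print('blue',b[1])
hull=cv2.convexHull(np.argwhere(b[2])[:,::-1].astype(np.float32).reshape(-1,1,2))
filled=np.zeros(H.shape,np.uint8);cv2.fillConvexPoly(filled,hull.astype(int),1)
r=cv2.approxPolyDP(hull,4,True).reshape(-1,2);print(np.c_[r,ray(f,r,.006)[:,:2]].round(4))
d=(S<140)&(filled>0)
for c,s,m in blobs(d,60): print('dish',c,s,im[m].mean(0),ray(f,[c],.006+.0135)[0])
for p in [(200,186),(176,219),(167,193)]: print(p,im[p[1]-4:p[1]+5,p[0]-4:p[0]+5].mean((0,1)),hsv[p[1],p[0]])
E
```

```text
orange [211.5 218.5] 2 [0.51989318 0.2289988  0.028     ]
blue [ 143  167  118   76 3629]
[[2.600e+02 2.210e+02 5.923e-01 9.580e-02]
 [2.550e+02 2.320e+02 5.507e-01 9.210e-02]
 [2.010e+02 2.420e+02 4.434e-01 2.241e-01]
 [1.430e+02 2.200e+02 4.247e-01 4.250e-01]
 [1.740e+02 1.670e+02 6.406e-01 4.449e-01]
 [2.290e+02 1.850e+02 6.639e-01 2.467e-01]]
dish [201.03813559 185.25423729] [193 176  17  18 236] [150.12288136 148.63135593 143.61864407] [0.61383847 0.32264564 0.0195    ]
dish [166.85306122 192.9755102 ] [157 185  19  17 245] [146.43265306 132.88571429 135.89387755] [0.53755302 0.40562659 0.0195    ]
dish [235.90909091 202.47319347] [220 186  37  31 429] [169.57575758 167.3030303  163.40792541] [0.60968208 0.19121711 0.0195    ]
dish [176.03333333 219.26296296] [167 211  19  18 270] [150.31481481 150.97777778 148.13333333] [0.4698474  0.32878909 0.0195    ]
dish [220.76728499 230.60876897] [194 218  59  25 593] [168.11467116 167.46205734 167.42664418] [0.50009604 0.18532728 0.0195    ]
(200, 186) [167.38271605 159.83950617 142.11111111] [ 22  38 167]
(176, 219) [166.92592593 161.58024691 145.24691358] [ 23  32 167]
(167, 193) [161.51851852 136.08641975 131.02469136] [  6  51 161]
```

View pics/crop1.png

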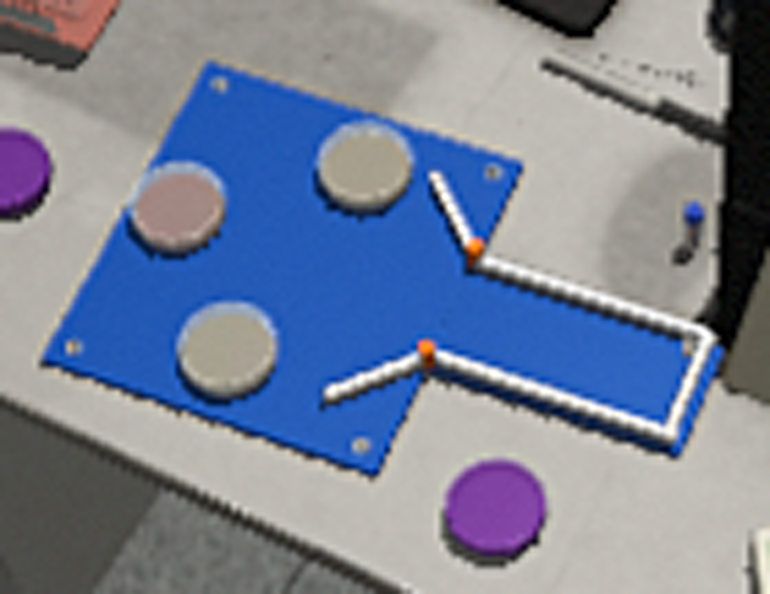

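Crop confirms: cream at crop (365,167) and (227,350), pink at (178,207), posts at (475,248) and (427,350). Two purple dishes lie off the tray and are not meant. Next, a closer look from the wrist camera.

Run:
```python
from plant import robot
from h import *
robot.goto([.55,.29,.32],[np.pi,0,.105]);print(robot.sense()['t'])
robot.grip(0.25)
s=robot.sense();print(s['t'],s['opening'],robot.nose_length,s['tcp_pos'],s['wrist_force'])
f=robot.grab_frame('wrist');np.save('wrist.npy',f,allow_pickle=True)
print(f['fx'],f['cx'],f['cy'],-f['R'].T@f['t'])
cv2.imwrite('pics/wrist1.png',cv2.resize(f['image'][:,:,::-1],(800,600)))
```

```text
1.6333
2.2583 0.2475668077445799 0.011 [0.55004456 0.28994007 0.32003138] [ 0.01571096 -0.19636699  0.70914249]
298.9853090955133 252.6073741810508 191.2595911959197 [0.54145791 0.36049505 0.45167742]
```

View pics/wrist1.png

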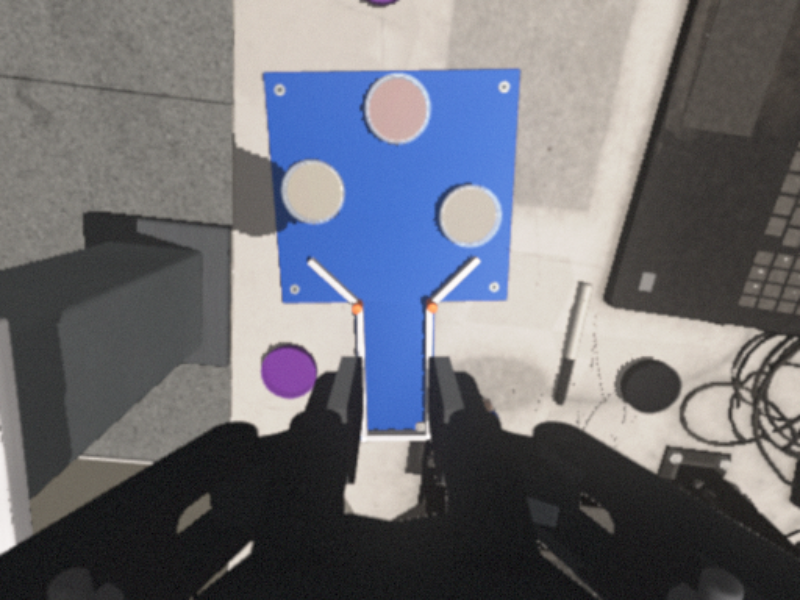

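Wrist view: pink at (397,107), cream at (312,191) and (470,215), posts at (357,308) and (432,307), slot clear down to (395,432).

```bash
cat >> h.py <<'E'
def measure(f):
    """tray corners/posts and dish centres (world xy) from a wrist frame"""
    im=f['image'];H,S,V=cv2.split(cv2.cvtColor(im,cv2.COLOR_RGB2HSV))
    o=sorted(blobs(((H<14)&(S>150)&(V>120)),6),key=lambda b:-b[1][4])[:2]
    posts=ray(f,[b[0] for b in o],.028)[:,:2]
    blue=((H>100)&(H<125)&(S>140)).astype(np.uint8)
    cs,h=cv2.findContours(((S<110)&(V>90)).astype(np.uint8),cv2.RETR_EXTERNAL,cv2.CHAIN_APPROX_NONE)
    out=[]
    for c in cs:
        a=cv2.contourArea(c)
        if not 300<a<3500 or len(c)<20: continue
        (u,v),r=cv2.minEnclosingCircle(c)
        if a/(np.pi*r*r)<.8: continue
        m=np.zeros(H.shape,np.uint8);cv2.circle(m,(int(u),int(v)),int(r*.6),1,-1)
        p=ray(f,[(u,v),(u+r,v)],.0195)
        out.append((p[0,:2],np.linalg.norm(p[1]-p[0]),np.array(cv2.mean(im,m)[:3])))
    return posts,blue,out
E
python3 - <<'E'
from h import *
f=np.load('wrist.npy',allow_pickle=True).item()
posts,blue,out=measure(f)
print('posts',posts,np.linalg.norm(posts[0]-posts[1]))
c=posts.mean(0);d=posts[np.argmax(posts[:,0])]-posts[np.argmin(posts[:,0])];y1=np.arctan2(d[1],d[0])
b=max(blobs(blue,50),key=lambda q:q[1][4]);pts=np.argwhere(b[2])[:,::-1]
w=ray(f,pts,.006)[:,:2]
for lab,yw in [('posts',y1),('edge',None)]:
    if yw is None:
        r=cv2.minAreaRect(w[w[:,1]>.25].astype(np.float32)); print('rect',r); yw=y1
    ey=np.array([np.cos(yw),np.sin(yw)]);ex=np.array([ey[1],-ey[0]])
    print(lab,c,yw,'ext x',((w-c)@ex).min(),((w-c)@ex).max(),'ext y',((w-c)@ey).min(),((w-c)@ey).max())
for p,r,col in out: print(p.round(4),r.round(4),col.round(),'tray',((p-c)@ex).round(4),((p-c)@ey).round(4))
# depth check of apron and dish
print('depth plate',f['range_z'][150,252])
E
```

```text
posts [[0.51773817 0.22769897]
 [0.58760151 0.23842176]] 0.07068142894620684
posts [0.55266984 0.23306036] 0.15229397150937296 ext x -0.20921495902918588 0.14434720234132636 ext y -0.10882345233765209 0.11809214562846819
rect ((0.5413134694099426, 0.33815550804138184), (0.22044794261455536, 0.2011667937040329), 6.51885986328125)
edge [0.55266984 0.23306036] 0.15229397150937296 ext x -0.20921495902918588 0.14434720234132636 ext y -0.10882345233765209 0.11809214562846819
depth plate 0.44616598
```

```bash
sed -i 's/RETR_EXTERNAL/RETR_LIST/' h.py
cat >> h.py <<'E'
C=np.array([.553,.2315]);YAW=.112
EY=np.array([np.cos(YAW),np.sin(YAW)]);EX=np.array([EY[1],-EY[0]])
def T(p): p=np.asarray(p)-C; return np.array([p@EX,p@EY])
def Wd(x,y): return C+x*EX+y*EY
E
python3 - <<'E'
from h import *
f=np.load('wrist.npy',allow_pickle=True).item()
posts,blue,out=measure(f)
for p,r,col in out: print(p.round(4),r.round(4),col.round(),'tray',T(p).round(4))
b=max(blobs(blue,50),key=lambda q:q[1][4]);pts=np.argwhere(b[2])[:,::-1]
w=ray(f,pts,.006)[:,:2]-C;x=w@EX;y=w@EY
for a in [-.19,-.13,-.1,-.06,-.02,.02,.03,.04,.1,.12]:
    s=abs(x-a)<.002;print(a,y[s].min().round(4),y[s].max().round(4),((y[s].min()+y[s].max())/2).round(4))
for a in [-.1,-.06,.06,.1,0]:
    s=abs(y-a)<.002;print('y',a,x[s].min().round(4),x[s].max().round(4))
E
```

```text
[0.8185 0.1748] 0.031 [61. 59. 58.] tray [0.086  0.2575]
[0.6136 0.3246] 0.0297 [209. 199. 187.] tray [-0.0857  0.0706]
[0.4697 0.3309] 0.0301 [204. 193. 177.] tray [-0.1081 -0.0717]
[0.5385 0.4077] 0.0307 [205. 173. 169.] tray [-0.1767  0.0053]
-0.19 -0.1086 0.1094 0.0004
-0.13 -0.1082 0.1105 0.0012
-0.1 -0.109 0.1095 0.0003
-0.06 -0.1094 0.1091 -0.0002
-0.02 -0.1094 0.1099 0.0002
0.02 -0.0276 0.029 0.0007
0.03 -0.0279 0.0291 0.0006
0.04 -0.0281 0.0307 0.0013
0.1 -0.0279 0.0296 0.0008
0.12 -0.0284 0.0297 0.0007
y -0.1 -0.2065 -0.0021
y -0.06 -0.2064 -0.0018
y 0.06 -0.2079 -0.0025
y 0.1 -0.2074 -0.0038
y 0 -0.2072 0.1419
```

```bash
cat >> h.py <<'E'
from plant import robot
Z=.020;REACH=.037
def look(name=None,x=-.02,y=0,z=.30):
    robot.goto([*Wd(x,y),z],[np.pi,0,YAW])
    f=robot.grab_frame('wrist')
    if name: cv2.imwrite(f'pics/{name}.png',cv2.resize(f['image'][:,:,::-1],(800,600)))
    for p,r,col in measure(f)[2]: 
        if col[0]>120: print('dish',T(p).round(4),r.round(4),col.round())
    print('t',robot.sense()['t'])
def push(p0,p1,yaw_flip=0,back=.062,vel=.06,off=REACH,N=10):
    p0,p1=np.array(p0),np.array(p1);u=(p1-p0)/np.linalg.norm(p1-p0)
    wu=u[0]*EX+u[1]*EY
    yaw=np.arctan2(wu[1],wu[0])+np.pi/2+yaw_flip*np.pi
    yaw=(yaw+np.pi)%(2*np.pi)-np.pi
    a=Wd(*(p0-u*back));b=Wd(*(p1-u*off))
    robot.goto([*a,.10],[np.pi,0,yaw])
    robot.move_straight([*a,Z],vel=.12)
    hit=robot.move_straight([*b,Z],vel=vel,contact_N=N)
    s=robot.sense();q=T(s['tcp_pos'][:2]);print('hit',hit,'tcp',q.round(4),s['tcp_pos'][2].round(4),'F',s['wrist_force'].round(2),'t',s['t'])
    robot.move_straight([*Wd(*(q-u*.03)),Z],vel=.12)
    robot.move_straight([*Wd(*(q-u*.03)),.10],vel=.2)
E
python3 - <<'E'
from h import *
# yaw check for all
for p0,p1 in [((-.086,.071),(-.075,0)),((-.108,-.072),(-.075,0)),((-.075,0),(.045,0))]:
    u=np.array(p1)-p0;wu=u[0]*EX+u[1]*EY;y=np.arctan2(wu[1],wu[0])+np.pi/2
    for k in (0,1):
        q=robot.inverse_kinematics([*Wd(*p0),.03],[np.pi,0,(y+k*np.pi+np.pi)%(2*np.pi)-np.pi]);print(k,None if q is None else np.round(q,2))
push((-.086,.071),(-.075,0))
look('after1')
E
```

```text
0 [-0.84  0.76  0.45  1.66 -0.42  0.82 -1.52]
1 [-0.5   0.72 -0.07  1.64  0.06  0.79  1.24]
0 [-0.7   0.57  0.02  1.95 -0.02  0.62  0.58]
1 [-1.06  0.62  0.51  1.97 -0.48  0.67 -2.14]
0 [-0.72  0.64  0.2   1.83 -0.19  0.69 -0.31]
1 [ 0.17  1.01 -1.19  1.78  1.04  1.14  1.87]
hit False tcp [-0.0807  0.0368] 0.02 F [-0.1   0.98 -0.24] t 5.975
dish [ 0.0674 -0.1055] 0.0287 [132.  72. 159.]
dish [-0.0772 -0.0002] 0.0295 [200. 190. 173.]
dish [-0.1077 -0.0722] 0.0305 [197. 186. 170.]
t 8.1
```

View pics/after1.png

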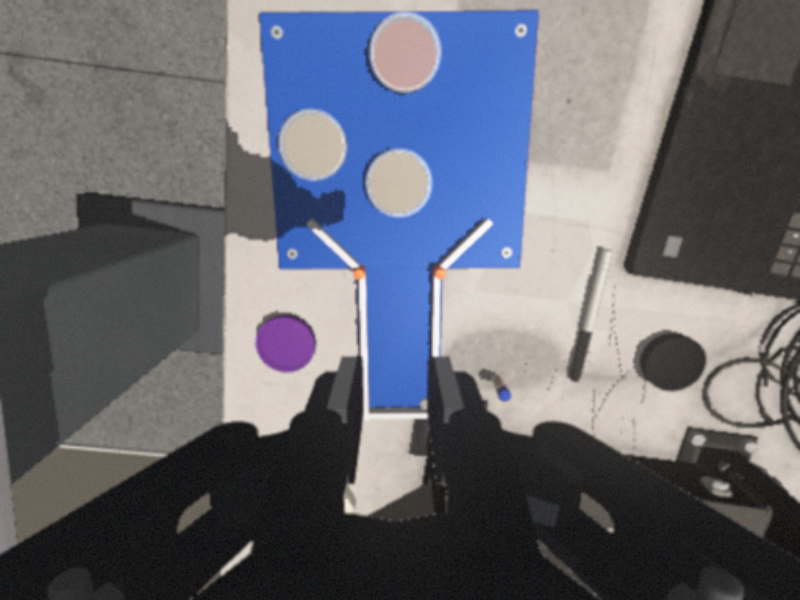

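Dish A is at tray (-77, 0), centred, at px (398,182). Now pushing it straight through the gate.

Run:
```python
from h import *
push((-.077,0.0003),(.048,0.0005),back=.050)
look('after2',x=-.04)
```

```text
hit False tcp [0.0108 0.0004] 0.02 F [ 0.58  0.96 -0.45] t 12.275
dish [ 0.0676 -0.1059] 0.0287 [133.  71. 161.]
dish [-0.1074 -0.072 ] 0.0307 [199. 188. 172.]
t 14.0917
```

View pics/after2.png

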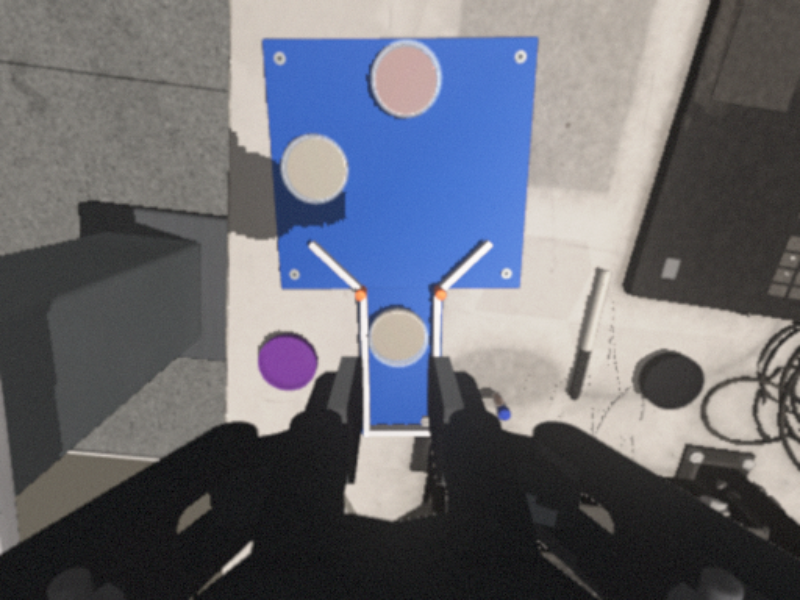

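Dish A is inside the slot at px (398,337), and B is still at (313,168). Now B.

Run:
```python
from h import *
push((-.108,-.072),(-.075,0))
look(x=-.02)
f=robot.grab_frame('wrist');np.save('w3.npy',f,allow_pickle=True)
d=[T(p) for p,r,c in measure(f)[2] if c[0]>180 and T(p)[0]>-.12]
print(d)
```

```text
hit False tcp [-0.0906 -0.0338] 0.02 F [-0.49  0.1  -0.06] t 17.7917
dish [ 0.0675 -0.1057] 0.0288 [132.  72. 160.]
dish [-0.0781 -0.0033] 0.0296 [202. 193. 178.]
t 19.6917
[array([-0.0778408 , -0.00334706])]
```

Run:
```python
from h import *
push((-.078,-.0033),(.042,0.0005),back=.050)
look('after4',x=-.10)
f=robot.grab_frame('wrist');np.save('w4.npy',f,allow_pickle=True)
```

```text
hit False tcp [ 0.0048 -0.0007] 0.02 F [-1.33  0.79 -0.14] t 23.8333
dish [-0.177   0.0047] 0.03 [205. 176. 171.]
t 25.6917
```

View pics/after4.png

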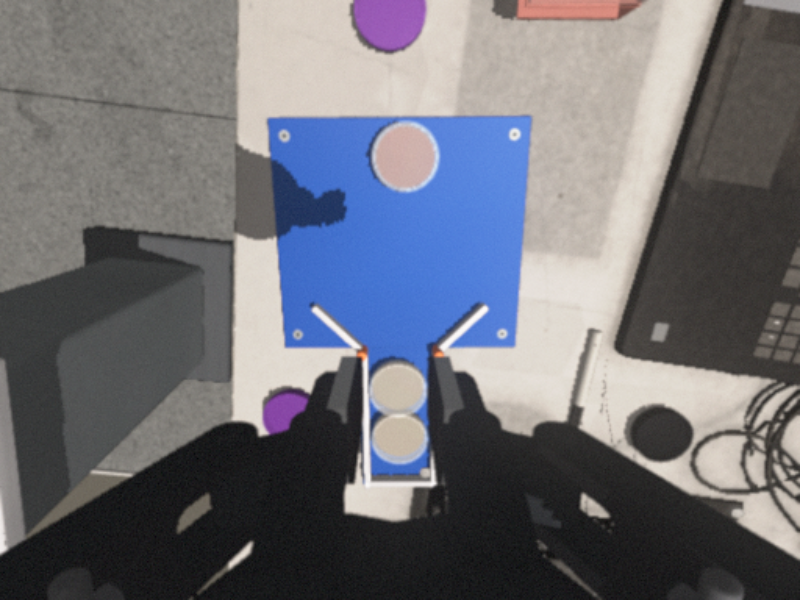

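Both cream dishes lie in line in the slot at (398,388) and (399,438); pink is unmoved at (405,156). I'll check their positions by number, then hand in.

Run:
```python
from h import *
f=np.load('w4.npy',allow_pickle=True).item()
d=[T(p[:2]) for p in ray(f,np.array([(398,388),(399,438)])/1.5625,.0195)];print(d)
if all(.03<x<.13 and abs(y)<.008 for x,y in d):
    robot.sleep(.5);robot.close_job();print('closed',robot.sense()['t'])
```

```text
[array([ 0.03711245, -0.00057699]), array([0.09172076, 0.00040563])]
the job is handed in; nothing more can be done
the job is handed in; nothing more can be done
```

Both cream dishes are in the slot past the gate, and I handed the job in at about 26 s of the 61 s allowed. It returned no verdict.

I pushed each dish with the partly open fingertips, first sideways to the feed line, then straight through the gate. The first was in the slot before I touched the second. No push reached its 10 N stop limit.

- **Dishes in the slot:** the last wrist picture put them at tray x = 37 mm and 92 mm, both within 1 mm of the middle line and looking flat. I read these centres from the picture by eye, because the automatic finder missed them once they were in the slot.
- **Pink dish:** it was measured at its starting place to within 1 mm.
- **Bystanders:** the marker showed no movement by eye in the wrist pictures. The tube was last seen in its place before the second dish was pushed. I did not re-check the timer, mouse or bottles, but the arm did not work near them.
- **Disagreement:** the orange posts alone gave the tray about 2° more rotation than the plate's edges did. I used the edges, and the slot walls agreed with them to about 1 mm.

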